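# Dry-fire check of a spray gun in front of a test panel

## Task

Stand the plywood test panel squarely in front of the spray gun's nozzle and leave it there. Then squeeze the trigger towards the handle between the fingers: hold it at half pull (the pressure point) for one second, pull it fully home and hold it there briefly, and let go so that it springs back. Do not shove or clamp the handle hard, and leave the bottles and pots around it alone.

Things in the scene. Friction and masses are not known exactly. Their poses are not given: they have to be found in the camera images.
- gun: Small metal spray gun clamped upside down in a fixed bench stand (base plate 140 x 100 x 12 mm). Origin under the stand on the table; x points along the barrel to the nozzle, z up. Barrel axis 85 mm above the table, 22 mm thick, from x = -57 mm to the nozzle tip at x = +95 mm; clamp block on the barrel at x = 31 to 59 mm, top 99 mm above the table.
- handle: The gun's fixed handle, a rounded aluminium bar standing up from the barrel, leaning 18 degrees back. Origin on the barrel axis at its root; z runs up along the handle, x forward to the trigger, y across. Section 24 mm (x: back face at -12 mm) by 22 mm (y); ends at z = 80 mm (84 with a brass plug). Finger pads (TCP) best at z = 58 mm; deeper, the gripper runs into the handle's end.
- trigger (a joint): Sprung hinged trigger in front of the handle: its light first stage, rad. 0 = released, 0.15 = slack taken up, at the pressure point. Needs 3 to 4.5 N at the finger rest and springs back by itself.
- needle (a joint): The trigger's second stage on the same hinge, rad: the trigger's whole swing is the sum of both joints. Stays at 0 until the pressure point is overcome (a clear step up to about 9 N at the finger rest), then 0.15 = fully home against its stop (about 15 N). Springs back by itself.
- trigger_pad (a point): Centre of the trigger's finger rest, a steel cross bar 14 mm thick and 22 mm wide, 62 mm from the hinge. In the handle's frame it sits at z = 57 mm and x = 42 mm released, 33 mm at half pull and 24 mm fully home: so from the handle's back face to the front of the rest is 61 mm released, 52 mm at half pull, 43 mm home.
- gun_nozzle (a point): Tip of the nozzle, 85 mm above the table; axes as the gun.
- gun_aim (a point): Point on the table straight in front of the nozzle, 80 mm beyond its tip, where the panel's centre belongs; axes as the gun (x is the spray direction).
- panel: Loose test panel: upright plywood board 16 mm thick (x), 70 mm wide (y), on a wooden foot 60 (x) x 70 (y) x 12 mm; 122 mm tall over all, 150 g. Origin under the centre of the foot; x is the normal of the board (either face will do), z up.
- ink_a: Dropper bottle beside the gun, 40 mm wide, 86 mm tall, origin under its centre. Leave alone.
- ink_b: Second dropper bottle beside the gun, same size, origin under its centre. Leave alone.
- paint_pot: Closed paint jar, 44 mm wide, 45 mm tall, origin under its centre. Leave alone.
- tape: Roll of paper tape lying flat, 90 mm wide, 22 mm tall, origin under its centre. Leave alone.
- mixing_bowl: Small white bowl, 80 mm wide, 35 mm tall, origin under its centre. Leave alone.

How it is judged (in metres and radians):
On the way, in this order (a step that is already met when the one before it is completed fails the run):
1. the panel stands on the table in front of the nozzle, centre within 20 mm of the aim point, board square to the barrel within 11 degrees, let go (horizontal distance between panel and gun_aim below 0.02 m and angle between the x axis of panel and the x axis of gun_aim, either way round below 0.2 rad and angle between panel's own z axis and vertical below 0.06 rad and height (world z) of panel below 0.006 m and contact force between the fingers and panel below 0.1 N and linear speed of panel below 0.02 m/s), for 0.3 s.
2. the trigger is held at half pull for 1 s (slack taken up: trigger over 0.11 rad, needle not drawn: under 0.05 rad), one finger on the trigger, the other pressing on the handle (value of joint trigger above 0.11 rad and value of joint needle below 0.05 rad and contact force between the fingers and handle above 0.5 N), for 1 s.
3. the trigger is squeezed fully home (needle over 0.13 rad) for 0.4 s, the other finger on the handle (value of joint trigger above 0.11 rad and value of joint needle above 0.13 rad and contact force between the fingers and handle above 0.5 N), for 0.4 s.
4. the trigger is let go and has sprung back (both stages under 0.03 rad) (value of joint each of trigger, needle below 0.03 rad), for 0.2 s.
At the end, for the whole second after the job is handed in: The trigger is released (both stages under 0.03 rad) with nothing touching the gun; the panel still stands upright at rest, its centre within 20 mm of the aim point and square to the barrel within 11 degrees (all of step 1 and all of step 4 and contact force between the fingers and gun below 0.1 N).
It fails at once if the handle is shoved or clamped with more than 45 N (contact force between the fingers and handle above 45 N).
It fails at once if the panel is knocked over (angle between panel's own z axis and vertical above 0.5 rad).
It fails at once if a bottle, pot, tape roll or bowl is moved by more than 30 mm (distance of any of ink_a, ink_b, paint_pot, tape, mixing_bowl from where it was at the start of the episode above 0.03 m).
It also fails if it takes over 61 s, if anything falls off the work surface, if the arm or the gripper's body presses on something with over 40 N, if the wrist force passes 120 N, or if a joint passes its speed limit or range.

## Robot

A 6-joint arm with a two-finger parallel gripper is mounted at the origin on the work surface. World frame = base frame: x ahead of the robot, y to its left, z up, the work surface at z = 0. Lengths are in m, angles in degrees, forces in N, time in s.
With the tool pointing down it reaches from about 0.25 to 0.725 m from the base axis. Payload 9.7 kg.
Tool frame: the origin (TCP) lies between the finger pads, 19 mm behind the fingertips; this is the grasp point; z points along the fingers, y is the line along which they close (so a half turn about z gives the same grasp; the last joint's range is limited). The gripper opens to 85 mm and grips with 20 to 120 N. Pads are 22 mm wide; open, the fingers measure 114 mm over their backs; the gripper's body (76 mm by 85 mm) begins 54 mm behind the grasp point. The pads swing forward as they close: fully open they stand 13 mm farther back than shut.
Start: joints at [74.313, 4.979, 10.078, 95.1, 0, 90], TCP at [0.149, 0.53, 0.25] pointing down, gripper open.
Joint ranges: [-179.16, 179.16], [-48.56, 103.87], [-65.8, 70.77], [-126.05, 130.52], [-82.76, 87.17], [-180, 180]. Speed limits (degrees/s): [127.2, 127.2, 147.25, 180, 180, 180].

## Interface

Orientations are given as [roll, pitch, yaw] about the fixed x, y, z axes, in that order (R = Rz(yaw) Ry(pitch) Rx(roll)).
In Python, from workcell import * gives the robot as it stands.
- The arm moves only by the tool servo_tool, never from a script. Its argument "rows" is a list of rows, each an object with "offset": the shift along the tool's x, y, z as a fraction of full scale, a list of three; "yaw": the turn about the tool's z as a fraction of full scale; "claw": the closure, from 0 (fully open) to 1 (shut). A call has 1 to 12 rows; each row is the pose to reach, as a shift and turn from the pose commanded when the call began, along the tool's axes at that moment, turning the shorter way round; what a row does not reach only later rows make up. Full scale, the value 1, is 0.1 m for a shift and pi rad for a turn. A row lasts 1/8 s, in which the tool goes at most 62.5 mm and 10.7 degrees, less where a joint would pass 70% of its speed; a pose out of reach is approached as far as the arm can. A call with a number of a shift or a turn outside -1 to 1 is refused whole. A call with a gripper value outside its range is refused whole. The fingers move at their own pace and stop on an object; "squeeze" is the grip in N (left out, the last holds). Time passes only in rows, so rows that repeat a pose let the fingers close. It gives the time, the measured TCP pose, the force, the opening and the grip force at its end, in the units of the state.
- get_obs(): the state, without advancing time (a new reading comes with each control period).
- camera(name): name is "scene" or "top" or "wrist"; returns (picture, depth): 400x640x3 uint8, red, green, blue; 400x640 float32, m along the optical axis (not along the pixel's ray), 0 where there is no reading.
- camera_info(name): a dict with "fx", "fy", "cx", "cy" (pixels), "cam_to_world" (4x4, takes a point from camera to world coordinates); the wrist camera has in their place "hand_eye" (4x4, takes a point from camera to tool coordinates, whose origin is the TCP and whose axes are the flange's). Camera axes: x right, y up, looking along -z (the intrinsics and any distortion apply to the point x, -y, -z); pixel columns grow to the right and rows downward; lengths in m; the calibration is good to about 2 mm. The wrist camera is an equidistant fisheye: a pixel r from the principal point sees the ray r / f radians off the axis. A picture is of the moment at which its call begins: read the wrist's pose just before it. camera_info takes no time and is no camera call.
- job_done(): hands the job in; it is judged then, once.
The state is a dict: "time": time; "q": joint angles; "qd": joint speeds; "joint_efforts": joint torques, N m; "ee_pos": TCP position; "tcp_rot": TCP orientation; "wrist_force": force on the tool from outside, world axes, zero at the start; "torque": the same for the moment, N m; "opening": finger opening in m; "grasp_force": force on a finger pad.
Only numpy, scipy, OpenCV 4.12 (cv2) and the standard library are available. Lean on these libraries where they do the work, as an engineer would, in place of code of your own. Each camera call takes 0.05 s, during which the arm holds its last target. There are 200 camera calls.

## Working session

There is one attempt and no reset: what is moved stays moved. The work goes in short steps, Python scripts to look and compute and a tool call to move; the robot and the scene stay as the last step left them, time stands still between calls to the robot, and variables do not carry over. Pictures are saved under pics/ and viewed, at most 10 in all, crops included, and the job is handed in when it is done.

Besides the shell and the picture viewer there is one more tool, called after ">>>" by a JSON object that holds its "fn" and its "kwargs", one argument or row to a line. servo_tool: Moves the arm, as the interface text tells. Its arguments: {"type":"object","properties":{"rows":{"type":"array"},"squeeze":{"type":"number"}},"required":["rows"]}

```bash
mkdir -p pics
python3 - <<'E'
from workcell import *
import cv2,numpy as np
o=get_obs();print({k:np.round(v,3) for k,v in o.items()})
for n in("scene","top"):
    p,d=camera(n);cv2.imwrite(f"pics/{n}0.png",p[:,:,::-1]);np.save(f"pics/{n}0.npy",d)
    print(n,camera_info(n),d[d>0].min(),d.max())
print(camera_info("wrist"))
E
```

```text
{'time': np.float64(0.0), 'q': array([74.312,  5.01 , 10.03 , 95.1  ,  0.   , 90.001]), 'qd': array([-0.04 , -0.108, -0.071,  0.03 ,  0.026,  0.071]), 'joint_efforts': array([ 1.0000e-03, -5.2039e+01,  4.6480e+01,  1.7000e-02,  0.0000e+00,
        0.0000e+00]), 'ee_pos': array([0.149, 0.529, 0.249]), 'tcp_rot': array([-179.92 ,   -0.   ,  164.311]), 'wrist_force': array([ 0.02 , -0.404, -0.374]), 'torque': array([-0.014,  0.075, -0.015]), 'grasp_force': np.float64(0.0), 'opening': np.float64(0.085)}
scene {'fx': 477.3257220492662, 'fy': 477.3257220492662, 'cx': 319.2932842462971, 'cy': 192.5810714425366, 'cam_to_world': array([[ 0.1181263 , -0.83260681,  0.54112113,  1.23510714],
       [ 0.99291533,  0.09198197, -0.07522271, -0.08787041],
       [ 0.01285756,  0.54617325,  0.83757356,  1.08672476],
       [ 0.        ,  0.        ,  0.        ,  1.        ]])} 0.943439 2.9920218
top {'fx': 444.6530748643692, 'fy': 444.6530748643692, 'cx': 321.5914433708796, 'cy': 202.06369049861007, 'cam_to_world': array([[-0.02942633,  0.99862091, -0.04347847,  0.53403354],
       [-0.99948064, -0.02882432,  0.01440892,  0.00606228],
       [ 0.01313582,  0.04387989,  0.99895045,  1.21095378],
       [ 0.        ,  0.        ,  0.        ,  1.        ]])} 1.0103015 2.0379229
{'fx': 309.70691628693146, 'fy': 309.70691628693146, 'cx': 323.1783593863419, 'cy': 196.4239590555941, 'hand_eye': array([[-1.40148224e-03,  9.47774924e-01,  3.18936874e-01,
         8.23233174e-02],
       [ 9.99999011e-01,  1.36516870e-03,  3.37396532e-04,
         5.37899371e-04],
       [-1.15626667e-04,  3.18937032e-01, -9.47775900e-01,
        -1.24109764e-01],
       [ 0.00000000e+00,  0.00000000e+00,  0.00000000e+00,
         1.00000000e+00]])}
```

View pics/scene0.png

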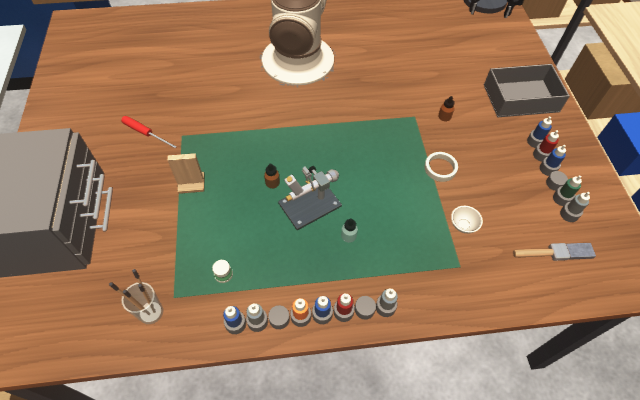

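View pics/top0.png

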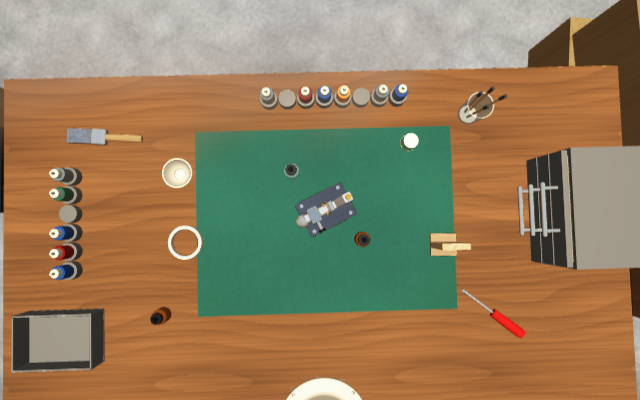

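The scene view shows the gun at (310,205), the panel at (188,172), bottles at (272,175) and (350,230), the pot at (222,270), the tape at (441,165) and the bowl at (466,218). In the top view the gun's base is at (325,208) and the panel at (445,245). Next I enlarge both views.

Run:
```python
import cv2,numpy as np
a=cv2.imread("pics/top0.png")[165:255,275:385];b=cv2.imread("pics/scene0.png")[155:240,260:370]
c=cv2.imread("pics/top0.png")[220:270,420:480]
f=lambda i,w:cv2.resize(i,None,fx=w,fy=w,interpolation=cv2.INTER_CUBIC)
A=f(a,3.6);B=f(b,3.6);h=max(A.shape[0],B.shape[0]);w=A.shape[1]+B.shape[1]
I=np.zeros((h+250,w,3),np.uint8);I[:A.shape[0],:A.shape[1]]=A;I[:B.shape[0],A.shape[1]:]=B
C=f(c,4.8);I[h:h+C.shape[0],:C.shape[1]]=C
D=f(cv2.imread("pics/scene0.png")[140:200,155:225],4);I[h:h+D.shape[0],330:330+D.shape[1]]=D
cv2.imwrite("pics/z.png",I);print(I.shape)
```

```text
(574, 792, 3)
```

View pics/z.png

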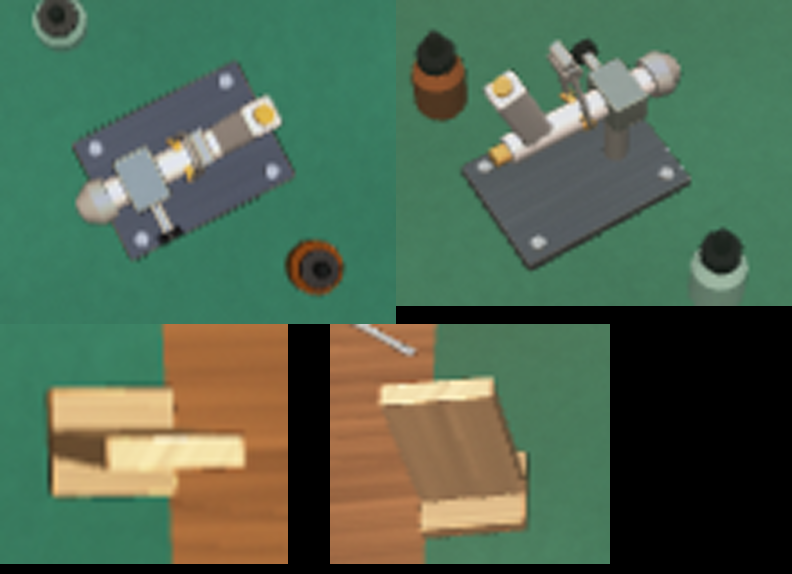

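The top view shows the barrel running from the brass rear end (upper right) to the nozzle at lower left, so it sprays towards +y and slightly -x. The handle's brass plug is at crop (263,113). The board's width lies along world y. Now I measure with depth.

```bash
cat > h.py <<'E'
import numpy as np,cv2
from workcell import *
def cloud(n,d):
    c=camera_info(n);v,u=np.mgrid[:400,:640]
    P=np.stack([(u-c["cx"])/c["fx"]*d,-(v-c["cy"])/c["fy"]*d,-d],-1);T=c["cam_to_world"]
    return P@T[:3,:3].T+T[:3,3]
def rect(P):
    (c,s,a)=cv2.minAreaRect(P[:,:2].astype(np.float32)*1000);return np.round(c,1),np.round(s,1),round(a,1),len(P),P[:,2].mean().round(4)
E
python3 - <<'E'
from h import *
C={n:cloud(n,np.load(f"pics/{n}0.npy")) for n in("top","scene")}
I={n:cv2.cvtColor(cv2.imread(f"pics/{n}0.png"),cv2.COLOR_BGR2HSV) for n in C}
B={"ink_b_brown":(362,239),"ink_teal":(291,170),"pot":(410,141),"tape":(185,242),"bowl":(177,173)}
for k,(u,v) in B.items(): print(k,C["top"][v,u])
for n in C:
    P=C[n];X,Y,Z=np.moveaxis(P,-1,0)
    box=lambda x0,x1,y0,y1,z0,z1:(X>x0)&(X<x1)&(Y>y0)&(Y<y1)&(Z>z0)&(Z<z1)
    if n=="top": gx,gy=P[208,325,:2];px,py=P[240,440,:2];print("g",gx,gy,"p",px,py)
    h,s,v=np.moveaxis(I[n],-1,0)
    print(n,"table",np.median(Z[box(gx-.2,gx+.2,gy-.2,gy+.2,-.02,.02)]))
    m=box(gx-.12,gx+.12,gy-.12,gy+.12,.007,.02)&~((h>50)&(h<95)&(s>80));m=cv2.morphologyEx(m.astype(np.uint8),cv2.MORPH_OPEN,np.ones((3,3)))>0
    print("plate",rect(P[m]))
    m=box(gx-.2,gx+.2,gy-.2,gy+.2,.155,.185);Q=P[m];print("plug/handle top",Q.mean(0) if len(Q) else 0,rect(Q)if len(Q) else 0)
    m=box(gx-.13,gx+.13,gy-.13,gy+.13,.145,.185);Q=P[m];print("high",rect(Q))
    m=box(gx-.15,gx+.15,gy-.15,gy+.15,.075,.1);print("barrel",rect(P[m]))
    m=box(px-.1,px+.1,py-.1,py+.1,.108,.135);print("board top",rect(P[m]))
    m=box(px-.1,px+.1,py-.1,py+.1,.007,.02);print("foot",rect(P[m]))
E
```

```text
ink_b_brown [ 0.48638837 -0.11019284  0.07896624]
ink_teal [0.66731455 0.06535193 0.08052664]
pot [ 0.74020698 -0.25003949  0.04267864]
tape [ 0.4893005   0.36130842 -0.00076172]
bowl [0.67640098 0.37752303 0.00728479]
g 0.5674190780011699 -0.018134584346931708 p 0.47443458067290206 -0.32840007613211103
top table 0.0005020480372506242
plate (array([566.6, -21.6]), array([ 98.9, 138.8]), 25.8, 1145, np.float64(0.0116))
plug/handle top [ 0.58185723 -0.05428136  0.16193081] (array([580.3, -51.1]), array([21.3, 64. ]), 24.9, 141, np.float64(0.1619))
high (array([580.5, -51. ]), array([23.6, 64. ]), 24.8, 163, np.float64(0.1603))
barrel (array([5.495e+02, 3.000e-01]), array([272. , 104.7]), 49.1, 470, np.float64(0.0934))
board top (array([ 461.6, -335.9]), array([70.6, 15.4]), 88.7, 199, np.float64(0.1209))
foot (array([ 489.6, -321.8]), array([ 99.5, 110.8]), 88.2, 352, np.float64(0.0113))
scene table 0.0008201532455149874
plate (array([547.9, -31.2]), array([151. , 139.5]), 24.8, 1312, np.float64(0.0119))
plug/handle top [ 0.58699715 -0.05355824  0.16180635] (array([583.9, -50.7]), array([22.7, 62.3]), 25.9, 131, np.float64(0.1618))
high (array([582.6, -50.4]), array([25.4, 64. ]), 26.5, 169, np.float64(0.1594))
barrel (array([564.4, -15.5]), array([261.5, 124.9]), 61.9, 606, np.float64(0.0915))
board top (array([ 465.4, -335.1]), array([20.4, 70.5]), 0.7, 232, np.float64(0.1186))
foot (array([ 477.1, -327. ]), array([ 58.1, 239.6]), 34.5, 261, np.float64(0.0124))
```

Run:
```python
from h import *
for n in("top","scene"):
    P=cloud(n,np.load(f"pics/{n}0.npy"));X,Y,Z=np.moveaxis(P,-1,0)
    th=np.radians(115.3);o=np.array([.5666,-.0216]);R=np.array([[np.cos(th),np.sin(th)],[-np.sin(th),np.cos(th)]])
    G=(P[...,:2]-o)@R.T;g=lambda x0,x1,y,z0,z1:(G[...,0]>x0)&(G[...,0]<x1)&(abs(G[...,1])<y)&(Z>z0)&(Z<z1)
    def rep(s,m):
        q=np.c_[G[m],Z[m]]*1000;print(n,s,len(q),"min",np.percentile(q,2,0).round(1),"med",np.median(q,0).round(1),"max",np.percentile(q,98,0).round(1))
    rep("clamp",g(.0,.08,.03,.0965,.102))
    m=g(-.08,.12,.013,.09,.0965);rep("barreltop",m)
    q=G[m];print("barrel slope deg",np.degrees(np.polyfit(q[:,0],q[:,1],1)[0]))
    rep("nozzle",g(.06,.13,.03,.05,.12))
    rep("plug",g(-.12,0,.03,.158,.172)); rep("top",g(-.12,.05,.03,.145,.18));rep("mid",g(-.12,.05,.03,.12,.145))
    F=(X>.42)&(X<.53)&(Y>-.40)&(Y<-.26)&(Z>.008)&(Z<.016);q=P[F]*1000;print("foot",len(q),np.percentile(q,[2,50,98],0).round(1).tolist())
```

```text
top clamp 201 min [  5.1 -18.   96.5] med [38.8  1.  98.3] max [ 75.6  17.8 101.7]
top barreltop 148 min [-22.  -11.7  90.4] med [25.8 -1.6 94. ] max [82.6 11.9 96.4]
barrel slope deg -0.17469479112955041
top nozzle 106 min [ 61.  -13.8  86.5] med [71.1  0.8 96.4] max [ 83.8  15.2 103.5]
top plug 113 min [-60.6 -10.2 158.3] med [-46.    0.3 163.4] max [ -3.8   9.9 168.9]
top top 163 min [-63.3 -10.5 146. ] med [-42.8   0.3 161.3] max [ -1.   10.8 168. ]
top mid 44 min [-37.1 -14.8 120.5] med [-32.1   2.5 132.6] max [  0.6  15.8 144.7]
foot 318 [[433.4, -368.4, 8.2], [473.8, -334.0, 11.2], [491.0, -301.5, 15.1]]
scene clamp 170 min [  9.8 -21.   96.6] med [38.3 -3.2 98.8] max [ 73.8  16.  101.7]
scene barreltop 192 min [-64.4 -12.3  90.5] med [ 3.2 -4.6 93.5] max [80.8 11.3 96.4]
barrel slope deg 0.9317503682657008
scene nozzle 95 min [ 60.3 -17.1  79.5] med [68.4 -7.6 96.3] max [ 82.9   9.3 101.8]
scene plug 101 min [-62.2 -13.2 158.2] med [-46.4  -4.3 163.8] max [ -5.4   6.5 168.8]
scene top 169 min [-63.7 -14.3 148.1] med [-46.1  -7.5 159.9] max [ -3.8   7.8 167.7]
scene mid 69 min [-57.5 -17.2 120.5] med [-42.8 -12.5 132. ] max [ -2.1  -7.9 144.8]
foot 207 [[447.2, -367.7, 8.5], [482.8, -333.3, 11.8], [495.2, -301.6, 15.8]]
```

Checked against the sizes given (plate 139x99, board 70.6x15.4 at z 0.121, handle top near 0.165), I get:

| Item | Position (m) | Angle |
|---|---|---|
| Gun origin | ≈ (0.571, -0.029) | yaw ≈ 115.3° |
| Aim point | ≈ (0.496, 0.129) | – |
| Panel | ≈ (0.463, -0.3355) | yaw ≈ 0° |

I now start towards the panel.

>>> {"fn": "servo_tool", "kwargs": {
  "rows": [
    {"offset": [-0.33, -0.46, 0], "yaw": 0, "claw": 0},
    {"offset": [-0.67, -0.93, 0], "yaw": 0, "claw": 0},
    {"offset": [-0.67, -0.93, 0], "yaw": 0, "claw": 0}
  ],
  "squeeze": 30
}}

```text
time: 0.48
ee_pos: [0.1888, 0.4194, 0.2504]
tcp_rot: [180.0, 0.0, 164.2]
wrist_force: [0.4, 1.4, -0.6]
opening: 0.0853
grasp_force: 0.0
```

>>> {"fn": "servo_tool", "kwargs": {
  "rows": [
    {"offset": [-0.33, -0.46, 0], "yaw": 0, "claw": 0},
    {"offset": [-0.67, -0.93, 0], "yaw": 0, "claw": 0},
    {"offset": [-0.67, -0.93, 0], "yaw": 0, "claw": 0}
  ]
}}

```text
time: 0.85
ee_pos: [0.2282, 0.3125, 0.2504]
tcp_rot: [180.0, 0.0, 164.1]
wrist_force: [0.4, 0.6, -0.1]
opening: 0.0854
grasp_force: 0.0
```

>>> {"fn": "servo_tool", "kwargs": {
  "rows": [
    {"offset": [-0.33, -0.46, 0], "yaw": 0, "claw": 0},
    {"offset": [-0.67, -0.93, 0], "yaw": 0, "claw": 0}
  ]
}}

```text
time: 1.1
ee_pos: [0.267, 0.2067, 0.2497]
tcp_rot: [-180.0, -0.0, 164.5]
wrist_force: [1.6, 0.3, -0.4]
opening: 0.0853
grasp_force: 0.0
```

>>> {"fn": "servo_tool", "kwargs": {
  "rows": [
    {"offset": [-0.33, -0.46, 0], "yaw": 0, "claw": 0},
    {"offset": [-0.67, -0.93, 0], "yaw": 0, "claw": 0}
  ]
}}

```text
time: 1.35
ee_pos: [0.3069, 0.0983, 0.25]
tcp_rot: [180.0, 0.0, 164.4]
wrist_force: [1.1, 1.6, -0.2]
opening: 0.0855
grasp_force: 0.0
```

>>> {"fn": "servo_tool", "kwargs": {
  "rows": [
    {"offset": [-0.33, -0.46, 0], "yaw": 0, "claw": 0},
    {"offset": [-0.67, -0.93, 0], "yaw": 0, "claw": 0}
  ]
}}

```text
time: 1.6
ee_pos: [0.3466, -0.0098, 0.25]
tcp_rot: [180.0, 0.0, 164.4]
wrist_force: [1.1, 2.0, -0.0]
opening: 0.0858
grasp_force: 0.0
```

>>> {"fn": "servo_tool", "kwargs": {
  "rows": [
    {"offset": [-0.33, -0.46, 0], "yaw": 0, "claw": 0},
    {"offset": [-0.67, -0.93, 0], "yaw": 0, "claw": 0}
  ]
}}

```text
time: 1.85
ee_pos: [0.3862, -0.1179, 0.2498]
tcp_rot: [180.0, 0.0, 164.3]
wrist_force: [1.8, 0.5, -0.2]
opening: 0.0857
grasp_force: 0.0
```

>>> {"fn": "servo_tool", "kwargs": {
  "rows": [
    {"offset": [-0.33, -0.46, 0], "yaw": 0, "claw": 0},
    {"offset": [-0.67, -0.93, 0], "yaw": 0, "claw": 0},
    {"offset": [-0.67, -0.93, 0], "yaw": 0, "claw": 0}
  ]
}}

```text
time: 2.22
ee_pos: [0.4259, -0.2264, 0.2479]
tcp_rot: [180.0, -0.2, 164.2]
wrist_force: [0.1, -0.2, 0.6]
opening: 0.0852
grasp_force: 0.0
```

>>> {"fn": "servo_tool", "kwargs": {
  "rows": [
    {"offset": [-0.33, -0.46, 0], "yaw": 0.058, "claw": 0},
    {"offset": [-0.67, -0.93, 0], "yaw": 0.116, "claw": 0},
    {"offset": [-0.67, -0.93, 0], "yaw": 0.174, "claw": 0},
    {"offset": [-0.67, -0.93, 0], "yaw": 0.232, "claw": 0},
    {"offset": [-0.67, -0.93, 0], "yaw": 0.29, "claw": 0},
    {"offset": [-0.67, -0.93, 0], "yaw": 0.348, "claw": 0},
    {"offset": [-0.67, -0.93, 0], "yaw": 0.41, "claw": 0},
    {"offset": [-0.67, -0.93, 0], "yaw": 0.41, "claw": 0},
    {"offset": [-0.67, -0.93, 0], "yaw": 0.41, "claw": 0}
  ]
}}

```text
time: 3.35
ee_pos: [0.4641, -0.331, 0.2498]
tcp_rot: [-180.0, -0.0, 90.8]
wrist_force: [-0.8, -0.1, 0.1]
opening: 0.0857
grasp_force: 0.0
```

Run:
```python
from h import *
o=get_obs();print(o["q"].round(1),o["ee_pos"],o["tcp_rot"])
p,d=camera("wrist");cv2.imwrite("pics/w1.png",p[:,:,::-1]);np.save("pics/w1.npy",d);np.savez("pics/w1o",e=o["ee_pos"],r=o["tcp_rot"])
```

```text
[-35.5   7.8  13.1  95.4   0.   53.7] [ 0.46413866 -0.33099891  0.24984723] [-1.79995123e+02 -1.23604154e-02  9.07912760e+01]
```

View pics/w1.png

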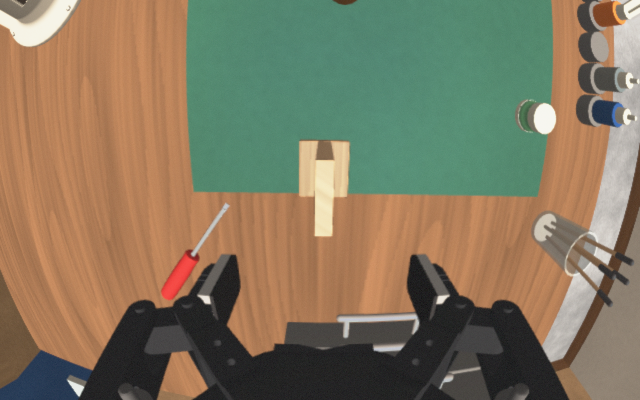

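The wrist view shows the board's top edge at columns 315-334, rows 160-236, midway between the fingers and parallel to their closing plane. I lower and grip it.

>>> {"fn": "servo_tool", "kwargs": {
  "rows": [
    {"offset": [-0.04, 0, 0.45], "yaw": 0.004, "claw": 0},
    {"offset": [-0.04, 0, 0.9], "yaw": 0.004, "claw": 0},
    {"offset": [-0.04, 0, 0.9], "yaw": 0.004, "claw": 0}
  ]
}}

```text
time: 3.78
ee_pos: [0.4622, -0.3345, 0.1568]
tcp_rot: [-179.7, -0.2, 89.9]
wrist_force: [-0.7, 0.0, 1.0]
opening: 0.0852
grasp_force: 0.0
```

>>> {"fn": "servo_tool", "kwargs": {
  "rows": [
    {"offset": [0, 0, 0.4], "yaw": 0, "claw": 0},
    {"offset": [0, 0, 0.6], "yaw": 0, "claw": 0},
    {"offset": [0, 0, 0.6], "yaw": 0, "claw": 0.4},
    {"offset": [0, 0, 0.6], "yaw": 0, "claw": 0.6},
    {"offset": [0, 0, 0.6], "yaw": 0, "claw": 0.75},
    {"offset": [0, 0, 0.6], "yaw": 0, "claw": 0.9},
    {"offset": [0, 0, 0.6], "yaw": 0, "claw": 0.9},
    {"offset": [0, 0, 0.6], "yaw": 0, "claw": 0.9},
    {"offset": [0, 0, 0.6], "yaw": 0, "claw": 0.9}
  ]
}}

```text
time: 4.9
ee_pos: [0.4642, -0.336, 0.1011]
tcp_rot: [179.9, 0.1, 89.8]
wrist_force: [1.5, 0.4, 5.8]
opening: 0.0155
grasp_force: 34.2
```

>>> {"fn": "servo_tool", "kwargs": {
  "rows": [
    {"offset": [0, 0, -0.2], "yaw": 0, "claw": 0.9},
    {"offset": [0, 0, -0.5], "yaw": 0, "claw": 0.9},
    {"offset": [0, 0, -0.8], "yaw": 0, "claw": 0.9},
    {"offset": [0, 0, -1], "yaw": 0, "claw": 0.9}
  ]
}}

```text
time: 5.4
ee_pos: [0.4636, -0.3357, 0.2012]
tcp_rot: [180.0, 0.0, 89.8]
wrist_force: [-0.3, 0.2, -2.4]
opening: 0.0158
grasp_force: 33.1
```

>>> {"fn": "servo_tool", "kwargs": {
  "rows": [
    {"offset": [0, 0, -0.2], "yaw": 0, "claw": 0.9},
    {"offset": [0.1, 0, -0.4], "yaw": 0, "claw": 0.9},
    {"offset": [0.4, 0, -0.4], "yaw": 0, "claw": 0.9},
    {"offset": [0.7, 0.1, -0.4], "yaw": 0, "claw": 0.9},
    {"offset": [1, 0.1, -0.4], "yaw": 0, "claw": 0.9}
  ]
}}

```text
time: 6.02
ee_pos: [0.4741, -0.2348, 0.2395]
tcp_rot: [-180.0, -0.0, 89.8]
wrist_force: [-0.1, 1.1, -1.7]
opening: 0.0154
grasp_force: 33.0
```

>>> {"fn": "servo_tool", "kwargs": {
  "rows": [
    {"offset": [0.35, 0, 0], "yaw": 0, "claw": 0.9},
    {"offset": [0.7, 0, 0], "yaw": 0, "claw": 0.9},
    {"offset": [1, 0, 0], "yaw": 0, "claw": 0.9}
  ]
}}

```text
time: 6.4
ee_pos: [0.474, -0.1345, 0.2398]
tcp_rot: [-180.0, -0.0, 89.8]
wrist_force: [-0.2, -0.1, -1.4]
opening: 0.0154
grasp_force: 33.0
```

>>> {"fn": "servo_tool", "kwargs": {
  "rows": [
    {"offset": [0.35, 0, 0], "yaw": 0, "claw": 0.9},
    {"offset": [0.7, 0, 0], "yaw": 0, "claw": 0.9},
    {"offset": [1, 0, 0], "yaw": 0, "claw": 0.9}
  ]
}}

```text
time: 6.78
ee_pos: [0.4743, -0.0346, 0.2398]
tcp_rot: [-180.0, 0.0, 89.8]
wrist_force: [-0.6, 0.4, -2.0]
opening: 0.0155
grasp_force: 33.0
```

>>> {"fn": "servo_tool", "kwargs": {
  "rows": [
    {"offset": [0.35, 0, 0], "yaw": 0, "claw": 0.9},
    {"offset": [0.7, 0, 0], "yaw": 0, "claw": 0.9},
    {"offset": [1, 0, 0], "yaw": 0, "claw": 0.9},
    {"offset": [1, 0, 0], "yaw": 0, "claw": 0.9}
  ]
}}

```text
time: 7.28
ee_pos: [0.4748, 0.0657, 0.2396]
tcp_rot: [-180.0, -0.0, 89.9]
wrist_force: [0.8, -0.2, -1.2]
opening: 0.0155
grasp_force: 33.0
```

>>> {"fn": "servo_tool", "kwargs": {
  "rows": [
    {"offset": [0.2, 0.1, 0], "yaw": 0.05, "claw": 0.9},
    {"offset": [0.4, 0.2, 0], "yaw": 0.1, "claw": 0.9},
    {"offset": [0.65, 0.22, 0], "yaw": 0.15, "claw": 0.9},
    {"offset": [0.65, 0.22, 0], "yaw": 0.2, "claw": 0.9},
    {"offset": [0.65, 0.22, 0], "yaw": 0.25, "claw": 0.9},
    {"offset": [0.65, 0.22, 0], "yaw": 0.3, "claw": 0.9},
    {"offset": [0.65, 0.22, 0], "yaw": 0.358, "claw": 0.9},
    {"offset": [0.65, 0.22, 0], "yaw": 0.358, "claw": 0.9},
    {"offset": [0.65, 0.22, 0], "yaw": 0.358, "claw": 0.9}
  ]
}}

```text
time: 8.4
ee_pos: [0.4973, 0.1287, 0.2399]
tcp_rot: [180.0, 0.0, 25.6]
wrist_force: [-0.6, -0.7, -2.2]
opening: 0.0156
grasp_force: 33.0
```

Run:
```python
from h import *
o=get_obs();print(o["q"].round(1),o["ee_pos"],o["tcp_rot"])
for n in ("wrist","scene"):
    p,d=camera(n);cv2.imwrite(f"pics/{n}2.png",p[:,:,::-1]);np.save(f"pics/{n}2.npy",d)
```

```text
[ 14.5  -0.2   3.6  93.8  -0.  169. ] [0.49731188 0.12871156 0.23988215] [1.79993845e+02 1.86642395e-02 2.55567428e+01]
```

View pics/wrist2.png

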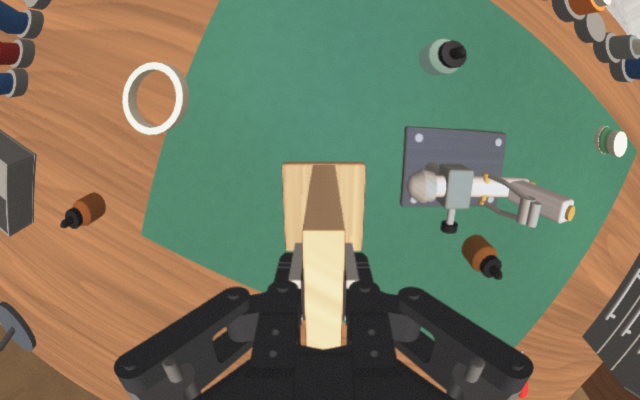

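The wrist view shows the panel held upright, board top at columns 303-345, with the gun to its right (nozzle at (420,186)). I lower it and release.

>>> {"fn": "servo_tool", "kwargs": {
  "rows": [
    {"offset": [0, 0, 0.4], "yaw": 0, "claw": 0.9},
    {"offset": [0, 0, 0.8], "yaw": 0, "claw": 0.9},
    {"offset": [0, 0, 1], "yaw": 0, "claw": 0.9},
    {"offset": [0, 0, 1], "yaw": 0, "claw": 0.9}
  ]
}}

```text
time: 9.0
ee_pos: [0.4964, 0.1289, 0.1385]
tcp_rot: [-180.0, 0.2, 25.4]
wrist_force: [-0.2, -1.1, -0.8]
opening: 0.0156
grasp_force: 32.9
```

>>> {"fn": "servo_tool", "kwargs": {
  "rows": [
    {"offset": [0, 0, 0.15], "yaw": 0, "claw": 0.9},
    {"offset": [0, 0, 0.25], "yaw": 0, "claw": 0.9},
    {"offset": [0, 0, 0.33], "yaw": 0, "claw": 0.9},
    {"offset": [0, 0, 0.37], "yaw": 0, "claw": 0.9},
    {"offset": [0, 0, 0.385], "yaw": 0, "claw": 0.9},
    {"offset": [0, 0, 0.385], "yaw": 0, "claw": 0.9},
    {"offset": [0, 0, 0.385], "yaw": 0, "claw": 0.9}
  ]
}}

```text
time: 9.88
ee_pos: [0.4975, 0.1292, 0.1018]
tcp_rot: [180.0, -0.0, 25.4]
wrist_force: [-0.1, -0.4, -2.2]
opening: 0.0156
grasp_force: 33.1
```

>>> {"fn": "servo_tool", "kwargs": {
  "rows": [
    {"offset": [0, 0, 0], "yaw": 0, "claw": 0.6},
    {"offset": [0, 0, 0], "yaw": 0, "claw": 0.3},
    {"offset": [0, 0, 0], "yaw": 0, "claw": 0},
    {"offset": [0, 0, 0], "yaw": 0, "claw": 0},
    {"offset": [0, 0, 0], "yaw": 0, "claw": 0},
    {"offset": [0, 0, -0.4], "yaw": 0, "claw": 0},
    {"offset": [0, 0, -0.8], "yaw": 0, "claw": 0},
    {"offset": [0, 0, -1], "yaw": 0, "claw": 0},
    {"offset": [0, 0, -1], "yaw": 0, "claw": 0}
  ]
}}

```text
time: 11.0
ee_pos: [0.498, 0.1294, 0.2029]
tcp_rot: [180.0, -0.2, 25.4]
wrist_force: [-0.4, 1.0, -0.1]
opening: 0.0857
grasp_force: 0.0
```

>>> {"fn": "servo_tool", "kwargs": {
  "rows": [
    {"offset": [0, 0, -0.5], "yaw": 0, "claw": 0},
    {"offset": [0, 0, -0.5], "yaw": 0, "claw": 0},
    {"offset": [0, 0, -0.5], "yaw": 0, "claw": 0}
  ]
}}

```text
time: 11.38
ee_pos: [0.4972, 0.1291, 0.2501]
tcp_rot: [-180.0, 0.1, 25.4]
wrist_force: [0.2, 0.4, -0.1]
opening: 0.0855
grasp_force: 0.0
```

Run:
```python
from h import *
from scipy.spatial.transform import Rotation as Ro
o=get_obs();print(o["ee_pos"],o["tcp_rot"],o["opening"])
c=camera_info("wrist");p,d=camera("wrist");cv2.imwrite("pics/w3.png",p[:,:,::-1])
v,u=np.mgrid[:400,:640];x=(u-c["cx"])/c["fx"];y=(v-c["cy"])/c["fy"];r=np.hypot(x,y)+1e-9
t=np.tan(np.clip(r,0,1.4));P=np.stack([x/r*t*d,-y/r*t*d,-d],-1)
H=c["hand_eye"];P=P@H[:3,:3].T+H[:3,3];R=Ro.from_euler("xyz",o["tcp_rot"],degrees=True).as_matrix();P=P@R.T+o["ee_pos"]
C={"wrist":P}
for n in("top","scene"):
    q,dd=camera(n);C[n]=cloud(n,dd);cv2.imwrite(f"pics/{n}3.png",q[:,:,::-1])
th=np.radians(115.3);og=np.array([.571,-.029]);M=np.array([[np.cos(th),np.sin(th)],[-np.sin(th),np.cos(th)]])
for n,P in C.items():
    G=((P[...,:2]-og)@M.T)*1000;Z=P[...,2]*1000
    Q=np.dstack([G,Z])
    def sel(a,b,yy,z0,z1): return Q[(Q[...,0]>a)&(Q[...,0]<b)&(abs(Q[...,1])<yy)&(Q[...,2]>z0)&(Q[...,2]<z1)]
    print(n,"table",np.median(sel(-250,250,250,-15,5)[:,2]))
    for s,a in dict(boardtop=(140,210,50,112,128),clamp=(15,75,25,96,103),nozz=(65,110,20,60,110),tail=(-80,-40,20,70,100),handle_top=(-80,-20,20,158,175),rest=(-10,45,20,135,170),plate=(-80,90,60,8,16)).items():
        q=sel(*a)
        if len(q)>5: print("  ",s,len(q),np.percentile(q,[3,50,97],0).round(0).tolist(),rect(q/1000)[:3])
```

```text
[0.49717896 0.1291449  0.25007503] [-1.79984385e+02  7.62417381e-02  2.53515938e+01] 0.08548142847500606
wrist table 0.9015685172422405
   boardtop 1466 [[167.0, -35.0, 121.0], [175.0, -4.0, 122.0], [182.0, 30.0, 123.0]] (array([174.9,  -1.6]), array([16.1, 69.2]), 0.6)
   clamp 1112 [[28.0, -19.0, 96.0], [47.0, -1.0, 99.0], [73.0, 17.0, 100.0]] (array([45. , -1.2]), array([59.8, 39.3]), 0.6)
   nozz 822 [[66.0, -16.0, 84.0], [82.0, -4.0, 96.0], [94.0, 11.0, 102.0]] (array([79.7, -1.4]), array([31.6, 29.3]), 89.9)
   tail 25 [[-58.0, -11.0, 86.0], [-50.0, -8.0, 88.0], [-41.0, -6.0, 91.0]] (array([-49.4,  -9. ]), array([ 2.5, 17.9]), 76.9)
   handle_top 355 [[-52.0, -11.0, 158.0], [-39.0, -3.0, 163.0], [-33.0, 8.0, 167.0]] (array([-42.3,  -1.4]), array([21.3, 21.9]), 86.0)
   rest 647 [[-3.0, -14.0, 137.0], [4.0, -3.0, 158.0], [8.0, 10.0, 168.0]] (array([ 2.4, -0.9]), array([28.9, 14.3]), 85.0)
   plate 4346 [[-56.0, -49.0, 10.0], [19.0, -23.0, 12.0], [77.0, 46.0, 14.0]] (array([ 8.7, -1.2]), array([141.3, 100.1]), 0.7)
top table 0.13566542797127656
   boardtop 32 [[167.0, -32.0, 114.
[... 948 characters left out ...]
, 15.0, 102.0]] (array([46.3, -5.3]), array([41. , 52.7]), 66.8)
   nozz 110 [[67.0, -17.0, 81.0], [76.0, -7.0, 95.0], [91.0, 11.0, 102.0]] (array([79.3, -3.2]), array([30.5, 27.5]), 78.8)
   tail 58 [[-58.0, -12.0, 80.0], [-47.0, -5.0, 91.0], [-41.0, 7.0, 96.0]] (array([-49.7,  -2.5]), array([19.8, 17.4]), 88.3)
   handle_top 63 [[-54.0, -12.0, 159.0], [-44.0, -4.0, 163.0], [-34.0, 6.0, 167.0]] (array([-44.7,  -3.3]), array([22.8, 19.6]), 0.8)
   rest 70 [[-6.0, -14.0, 143.0], [-1.0, -7.0, 159.0], [6.0, 10.0, 169.0]] (array([ 0.4, -2.5]), array([26. , 12.8]), 89.4)
   plate 1241 [[-59.0, -50.0, 9.0], [-2.0, -14.0, 12.0], [73.0, 33.0, 15.0]] (array([ 8. , -1.9]), array([101.2, 140. ]), 89.8)
```

View pics/w3.png

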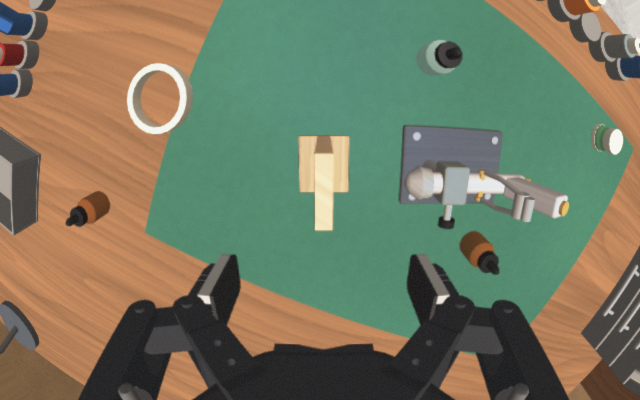

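The panel stands at gun-frame (175, -1.5) mm against an aim of (175, -1), square within 1°. I move over the handle.

>>> {"fn": "servo_tool", "kwargs": {
  "rows": [
    {"offset": [0, 0.4, 0], "yaw": 0, "claw": 0},
    {"offset": [0, 0.8, 0], "yaw": 0, "claw": 0},
    {"offset": [0, 0.98, 0], "yaw": 0, "claw": 0}
  ]
}}

```text
time: 11.9
ee_pos: [0.5395, 0.0391, 0.2504]
tcp_rot: [-180.0, 0.1, 25.3]
wrist_force: [-0.1, -0.1, 0.1]
opening: 0.0855
grasp_force: 0.0
```

>>> {"fn": "servo_tool", "kwargs": {
  "rows": [
    {"offset": [0, 0.4, 0], "yaw": 0, "claw": 0},
    {"offset": [0, 0.8, 0], "yaw": 0, "claw": 0},
    {"offset": [0, 0.98, 0], "yaw": 0, "claw": 0},
    {"offset": [0, 0.98, 0], "yaw": 0, "claw": 0},
    {"offset": [0, 0.98, 0], "yaw": 0, "claw": 0}
  ]
}}

```text
time: 12.52
ee_pos: [0.5809, -0.047, 0.2514]
tcp_rot: [-180.0, 0.0, 25.4]
wrist_force: [-0.5, 0.1, 0.3]
opening: 0.0854
grasp_force: 0.0
```

```bash
cat > w.py <<'E'
from h import *
from scipy.spatial.transform import Rotation as Ro
th=np.radians(115.5);og=np.array([.571,-.029]);M=np.array([[np.cos(th),np.sin(th)],[-np.sin(th),np.cos(th)]])
def wristQ(name):
    o=get_obs();c=camera_info("wrist");p,d=camera("wrist");cv2.imwrite(name,p[:,:,::-1])
    v,u=np.mgrid[:400,:640];x=(u-c["cx"])/c["fx"];y=(v-c["cy"])/c["fy"];r=np.hypot(x,y)+1e-9
    t=np.tan(np.clip(r,0,1.4));P=np.stack([x/r*t*d,-y/r*t*d,-d],-1)
    H=c["hand_eye"];P=P@H[:3,:3].T+H[:3,3];R=Ro.from_euler("xyz",o["tcp_rot"],degrees=True).as_matrix();P=P@R.T+o["ee_pos"]
    T=M@(o["ee_pos"][:2]-og)*1000
    print("tcp gun",T.round(1),o["ee_pos"][2].round(4),o["tcp_rot"].round(1),"open",o["opening"],"gunframe force",(M@o["wrist_force"][:2]).round(1),o["wrist_force"][2].round(1),"q6",o["q"][5].round(1))
    return np.dstack([((P[...,:2]-og)@M.T)*1000,P[...,2]*1000]),p
E
python3 - <<'E'
from w import *
Q,p=wristQ("pics/w4.png");S=Q.reshape(-1,3)
S=S[(S[:,0]>-75)&(S[:,0]<40)&(abs(S[:,1]+1)<18)]
for z in range(100,175,6):
    q=S[(S[:,2]>=z)&(S[:,2]<z+6)]
    for nm,k in(("handle",q[q[:,0]<-14-(z-120)*.25]),("trig",q[q[:,0]>-14-(z-120)*.25])):
        if len(k)>4:print(z,nm,len(k),"X",np.percentile(k[:,0],[3,97]).round(0),"Y",np.percentile(k[:,1],[3,97]).round(0))
E
```

```text
tcp gun [-20.5  -1.2] 0.2514 [-180.     0.    25.4] open 0.08538255896750066 gunframe force [0.3 0.4] 0.3 q6 150.0
100 handle 54 X [-36. -15.] Y [-12.   5.]
100 trig 56 X [ 9. 40.] Y [-18.  12.]
106 handle 96 X [-38. -16.] Y [-12.   5.]
106 trig 8 X [ 7. 10.] Y [-18. -17.]
112 handle 92 X [-38. -18.] Y [-12.   7.]
112 trig 14 X [ 5. 10.] Y [-18. -16.]
118 handle 88 X [-41. -20.] Y [-12.   5.]
118 trig 11 X [ 4. 10.] Y [-18. -16.]
124 handle 104 X [-43. -21.] Y [-12.   6.]
124 trig 21 X [3. 7.] Y [-18. -15.]
130 handle 112 X [-44. -23.] Y [-13.   6.]
130 trig 15 X [2. 6.] Y [-16. -14.]
136 handle 118 X [-46. -25.] Y [-12.   8.]
136 trig 21 X [1. 5.] Y [-16. -13.]
142 handle 134 X [-49. -27.] Y [-13.   6.]
142 trig 22 X [-1.  5.] Y [-14. -12.]
148 handle 117 X [-51. -30.] Y [-12.   7.]
148 trig 37 X [-4.  8.] Y [-13. -12.]
154 handle 276 X [-55. -31.] Y [-12.   8.]
154 trig 182 X [-5.  8.] Y [-13.   9.]
160 handle 554 X [-52. -34.] Y [-11.   8.]
160 trig 103 X [-5.  4.] Y [-11.   8.]
166 handle 80 X [-48. -41.] Y [-7.  3.]
166 trig 267 X [-4.  3.] Y [-11.   8.]
```

View pics/w4.png

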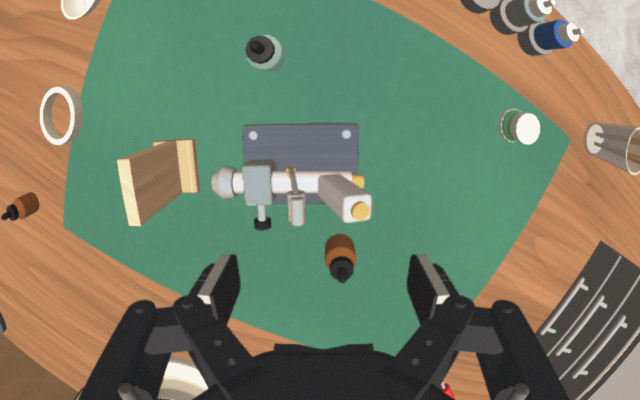

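The wrist view shows the trigger bar at (297,205) and the handle plug at (360,210), both between the finger planes. In the gun frame the handle's back edge is at X ≈ -54.5, the rest's front at ≈ +9, and the TCP is centred at -20.5. I lower in two steps, then close to just short of contact.

>>> {"fn": "servo_tool", "kwargs": {
  "rows": [
    {"offset": [0, 0.015, 0.35], "yaw": 0, "claw": 0},
    {"offset": [0, 0.015, 0.65], "yaw": 0, "claw": 0},
    {"offset": [0, 0.015, 0.9], "yaw": 0, "claw": 0},
    {"offset": [0, 0.015, 1], "yaw": 0, "claw": 0},
    {"offset": [0, 0.015, 1], "yaw": 0, "claw": 0}
  ]
}}

```text
time: 13.2
ee_pos: [0.5816, -0.0487, 0.1516]
tcp_rot: [-180.0, 0.0, 25.4]
wrist_force: [-0.1, 0.6, -0.9]
opening: 0.0851
grasp_force: 0.0
```

>>> {"fn": "servo_tool", "kwargs": {
  "rows": [
    {"offset": [0, 0, 0.05], "yaw": 0, "claw": 0.1},
    {"offset": [0, 0, 0.05], "yaw": 0, "claw": 0.2},
    {"offset": [0, 0, 0.05], "yaw": 0, "claw": 0.2},
    {"offset": [0, 0, 0.05], "yaw": 0, "claw": 0.2}
  ],
  "squeeze": 20
}}

```text
time: 13.7
ee_pos: [0.5825, -0.0498, 0.1473]
tcp_rot: [179.9, -0.1, 25.3]
wrist_force: [2.6, -4.0, 1.8]
opening: 0.0684
grasp_force: 2.7
```

>>> {"fn": "servo_tool", "kwargs": {
  "rows": [
    {"offset": [0, 0, 0], "yaw": 0, "claw": 0.22},
    {"offset": [0, 0, 0], "yaw": 0, "claw": 0.24},
    {"offset": [0, 0, 0], "yaw": 0, "claw": 0.24}
  ]
}}

```text
time: 14.08
ee_pos: [0.5832, -0.0511, 0.1481]
tcp_rot: [179.7, -0.1, 25.3]
wrist_force: [5.2, -10.9, 3.6]
opening: 0.0651
grasp_force: 8.3
```

>>> {"fn": "servo_tool", "kwargs": {
  "rows": [
    {"offset": [0, 0.02, 0], "yaw": 0, "claw": 0.26},
    {"offset": [0, 0.035, 0], "yaw": 0, "claw": 0.27},
    {"offset": [0, 0.035, 0], "yaw": 0, "claw": 0.27},
    {"offset": [0, 0.035, 0], "yaw": 0, "claw": 0.27}
  ]
}}

```text
time: 14.58
ee_pos: [0.5838, -0.0525, 0.1475]
tcp_rot: [179.9, -0.1, 25.3]
wrist_force: [0.6, -2.3, 5.5]
opening: 0.0624
grasp_force: 4.1
```

```bash
cat > s.py <<'E'
from w import *
import sys
Q,p=wristQ(sys.argv[1]);o=get_obs();print("grasp",o["grasp_force"])
S=Q.reshape(-1,3);S=S[(S[:,0]>-30)&(S[:,0]<30)&(abs(S[:,1]+1)<14)&(S[:,2]>145)&(S[:,2]<180)]
for z in range(145,180,5):
    k=S[(S[:,2]>=z)&(S[:,2]<z+5)]
    if len(k)>4:print(z,len(k),np.percentile(k[:,0],[3,50,97]).round(1))
E
python3 s.py pics/w5.png
```

```text
tcp gun [-26.7  -1.4] 0.1475 [ 1.799e+02 -1.000e-01  2.530e+01] open 0.06241193818154522 gunframe force [-2.3  0.5] 5.5 q6 149.5
grasp 4.135254733264446
145 358 [-29.9  -0.9  17.3]
150 453 [-9.1  1.9 17.5]
155 608 [-8.2  3.4 16.8]
160 598 [-9.   0.6 17.3]
165 938 [-7.9 -3.1 11. ]
170 324 [ 4.7  6.4 13. ]
175 214 [ 6.4 16.  26.8]
```

View pics/w5.png

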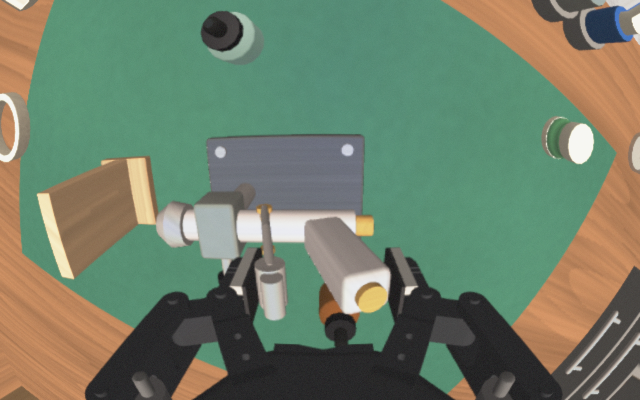

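The wrist view shows the left finger at (245,275) against the trigger bar at (270,285), and the right finger at (400,280) at the handle's back. I close gradually towards half pull.

>>> {"fn": "servo_tool", "kwargs": {
  "rows": [
    {"offset": [0, 0.01, 0], "yaw": 0, "claw": 0.29},
    {"offset": [0, 0.02, 0], "yaw": 0, "claw": 0.3},
    {"offset": [0, 0.02, 0], "yaw": 0, "claw": 0.3}
  ]
}}

```text
time: 15.0
ee_pos: [0.5842, -0.0539, 0.1467]
tcp_rot: [-180.0, -0.0, 25.4]
wrist_force: [0.3, 1.8, 4.7]
opening: 0.0603
grasp_force: 2.8
```

```bash
python3 s.py pics/w6.png
```

```text
tcp gun [-28.2  -1.2] 0.1467 [-180.    -0.    25.4] open 0.060298607283224254 gunframe force [ 1.5 -1.1] 4.7 q6 149.3
grasp 2.6945734536275268
145 360 [-29.9  -3.3  14.6]
150 500 [-29.9  -1.1  14.5]
155 605 [-10.2   0.5  14.2]
160 691 [-12.1  -3.3  14.5]
165 827 [-10.4  -6.    8.2]
170 299 [ 2.1  3.9 13.7]
175 300 [ 3.8 14.7 27.6]
```

>>> {"fn": "servo_tool", "kwargs": {
  "rows": [
    {"offset": [0, 0, 0], "yaw": 0, "claw": 0.315},
    {"offset": [0, 0, 0], "yaw": 0, "claw": 0.33},
    {"offset": [0, 0, 0], "yaw": 0, "claw": 0.33}
  ]
}}

```text
time: 15.42
ee_pos: [0.5847, -0.0548, 0.147]
tcp_rot: [179.9, -0.0, 25.3]
wrist_force: [1.5, -1.9, 6.0]
opening: 0.0574
grasp_force: 6.2
```

```bash
python3 s.py pics/w7.png
```

```text
tcp gun [-29.2  -1.2] 0.147 [179.9  -0.   25.3] open 0.057376245227111995 gunframe force [-2.4 -0.5] 6.0 q6 149.3
grasp 6.241498254239559
145 392 [-30.   -5.3  12.4]
150 470 [-30.   -1.   12.6]
155 629 [-12.4  -2.1  12. ]
160 864 [-14.6  -7.3  12.2]
165 626 [-12.4  -8.    5.8]
170 281 [-0.1  1.7 12.5]
175 339 [ 1.7 12.9 27.1]
```

>>> {"fn": "servo_tool", "kwargs": {
  "rows": [
    {"offset": [0, 0.004, 0], "yaw": 0, "claw": 0.345},
    {"offset": [0, 0.004, 0], "yaw": 0, "claw": 0.345},
    {"offset": [0, 0.004, 0], "yaw": 0, "claw": 0.345}
  ]
}}

```text
time: 15.85
ee_pos: [0.5849, -0.0554, 0.147]
tcp_rot: [179.9, -0.0, 25.3]
wrist_force: [2.5, -4.2, 6.2]
opening: 0.056
grasp_force: 7.1
```

```bash
python3 s.py pics/w8.png
```

```text
tcp gun [-29.8  -1.2] 0.147 [179.9  -0.   25.3] open 0.05602420482424941 gunframe force [-4.9 -0.4] 6.2 q6 149.3
grasp 7.115367235601298
145 402 [-29.6  -6.9  11.3]
150 436 [-14.5  -2.   11.4]
155 641 [-14.5  -3.6  10.8]
160 978 [-16.   -9.6  10.5]
165 484 [-13.8  -1.4   4.4]
170 282 [-1.2  0.5 14.8]
175 338 [ 0.5 11.7 26.4]
```

>>> {"fn": "servo_tool", "kwargs": {
  "rows": [
    {"offset": [0, 0.01, 0], "yaw": 0, "claw": 0.355},
    {"offset": [0, 0.01, 0], "yaw": 0, "claw": 0.355},
    {"offset": [0, 0.01, 0], "yaw": 0, "claw": 0.355},
    {"offset": [0, 0.01, 0], "yaw": 0, "claw": 0.355}
  ]
}}

```text
time: 16.4
ee_pos: [0.5851, -0.0557, 0.147]
tcp_rot: [180.0, -0.0, 25.3]
wrist_force: [-0.5, -1.0, 6.5]
opening: 0.0551
grasp_force: 10.4
```

```bash
python3 s.py pics/w9.png
```

```text
tcp gun [-30.2  -1.2] 0.147 [180.   -0.   25.3] open 0.055063006023460724 gunframe force [-0.7  0.9] 6.5 q6 149.2
grasp 10.430132097098976
145 403 [-29.6  -6.9  10.5]
150 439 [-15.4  -2.8   9.9]
155 625 [-14.9  -4.4  10. ]
160 1048 [-16.6 -10.7   8.9]
165 412 [-13.9  -1.9   3.7]
170 265 [-2.2 -0.2 14.2]
175 350 [-0.3 10.4 25.1]
```

The force stepped to about 10 N, so this is the pressure point. I hold it here.

>>> {"fn": "servo_tool", "kwargs": {
  "rows": [
    {"offset": [0, 0, 0], "yaw": 0, "claw": 0.353},
    {"offset": [0, 0, 0], "yaw": 0, "claw": 0.353},
    {"offset": [0, 0, 0], "yaw": 0, "claw": 0.353},
    {"offset": [0, 0, 0], "yaw": 0, "claw": 0.353},
    {"offset": [0, 0, 0], "yaw": 0, "claw": 0.353},
    {"offset": [0, 0, 0], "yaw": 0, "claw": 0.353},
    {"offset": [0, 0, 0], "yaw": 0, "claw": 0.353},
    {"offset": [0, 0, 0], "yaw": 0, "claw": 0.353},
    {"offset": [0, 0, 0], "yaw": 0, "claw": 0.353},
    {"offset": [0, 0, 0], "yaw": 0, "claw": 0.353},
    {"offset": [0, 0, 0], "yaw": 0, "claw": 0.353},
    {"offset": [0, 0, 0], "yaw": 0, "claw": 0.353}
  ]
}}

```text
time: 17.95
ee_pos: [0.5851, -0.0557, 0.147]
tcp_rot: [180.0, -0.0, 25.3]
wrist_force: [0.5, -1.9, 6.8]
opening: 0.0552
grasp_force: 10.3
```

>>> {"fn": "servo_tool", "kwargs": {
  "rows": [
    {"offset": [0, 0.01, 0], "yaw": 0, "claw": 0.375},
    {"offset": [0, 0.02, 0], "yaw": 0, "claw": 0.4},
    {"offset": [0, 0.03, 0], "yaw": 0, "claw": 0.42},
    {"offset": [0, 0.038, 0], "yaw": 0, "claw": 0.44},
    {"offset": [0, 0.038, 0], "yaw": 0, "claw": 0.44}
  ],
  "squeeze": 25
}}

```text
time: 18.58
ee_pos: [0.5864, -0.0588, 0.1471]
tcp_rot: [-180.0, -0.0, 25.4]
wrist_force: [-1.5, 0.5, 8.2]
opening: 0.0485
grasp_force: 19.0
```

>>> {"fn": "servo_tool", "kwargs": {
  "rows": [
    {"offset": [0, 0.005, 0], "yaw": 0, "claw": 0.46},
    {"offset": [0, 0.01, 0], "yaw": 0, "claw": 0.48},
    {"offset": [0, 0.01, 0], "yaw": 0, "claw": 0.48},
    {"offset": [0, 0.01, 0], "yaw": 0, "claw": 0.48}
  ]
}}

```text
time: 19.08
ee_pos: [0.5868, -0.0595, 0.1474]
tcp_rot: [-180.0, -0.0, 25.4]
wrist_force: [-2.2, 2.1, 10.1]
opening: 0.0465
grasp_force: 26.3
```

```bash
python3 s.py pics/w10.png
```

```text
tcp gun [-34.4  -1.1] 0.1474 [-180.    -0.    25.4] open 0.046456917516918585 gunframe force [2.8 1.1] 10.1 q6 148.8
grasp 26.27240315079689
145 406 [-29.6 -14.9   1.8]
150 780 [-23.6 -13.3   0.5]
155 733 [-26.3 -18.3   1.4]
160 667 [-24.4 -20.1   0.6]
165 376 [-10.9  -9.6  -5. ]
170 207 [-9.4 -4.5  9.2]
175 425 [-8.8  2.4 17.9]
```

The fingers stall at 46.5 mm with 26 N, so the trigger is on its stop. I hold, then release.

>>> {"fn": "servo_tool", "kwargs": {
  "rows": [
    {"offset": [0, -0.003, 0], "yaw": 0, "claw": 0.5},
    {"offset": [0, -0.003, 0], "yaw": 0, "claw": 0.5},
    {"offset": [0, -0.003, 0], "yaw": 0, "claw": 0.5},
    {"offset": [0, -0.003, 0], "yaw": 0, "claw": 0.5},
    {"offset": [0, -0.003, 0], "yaw": 0, "claw": 0.5},
    {"offset": [0, -0.003, 0], "yaw": 0, "claw": 0.5},
    {"offset": [0, -0.003, 0], "yaw": 0, "claw": 0.5},
    {"offset": [0, -0.003, 0], "yaw": 0, "claw": 0.5}
  ],
  "squeeze": 29
}}

```text
time: 20.12
ee_pos: [0.5868, -0.0596, 0.1475]
tcp_rot: [180.0, -0.1, 25.4]
wrist_force: [-1.7, -0.2, 10.6]
opening: 0.0457
grasp_force: 31.8
```

>>> {"fn": "servo_tool", "kwargs": {
  "rows": [
    {"offset": [0, -0.02, 0], "yaw": 0, "claw": 0.35},
    {"offset": [0, -0.06, 0], "yaw": 0, "claw": 0.2},
    {"offset": [0, -0.1, 0], "yaw": 0, "claw": 0},
    {"offset": [0, -0.12, 0], "yaw": 0, "claw": 0},
    {"offset": [0, -0.12, 0], "yaw": 0, "claw": 0},
    {"offset": [0, -0.12, 0], "yaw": 0, "claw": 0},
    {"offset": [0, -0.12, 0], "yaw": 0, "claw": 0}
  ]
}}

```text
time: 21.0
ee_pos: [0.5816, -0.0489, 0.1465]
tcp_rot: [180.0, 0.0, 25.3]
wrist_force: [0.4, -0.9, 0.2]
opening: 0.0853
grasp_force: 0.0
```

>>> {"fn": "servo_tool", "kwargs": {
  "rows": [
    {"offset": [0, 0, -0.3], "yaw": 0, "claw": 0},
    {"offset": [0, 0, -0.6], "yaw": 0, "claw": 0},
    {"offset": [0, 0, -0.9], "yaw": 0, "claw": 0},
    {"offset": [0, 0, -1], "yaw": 0, "claw": 0},
    {"offset": [0, 0, -1], "yaw": 0, "claw": 0},
    {"offset": [0, 0, -1], "yaw": 0, "claw": 0},
    {"offset": [0, 0, -1], "yaw": 0, "claw": 0}
  ]
}}

```text
time: 21.88
ee_pos: [0.5813, -0.0487, 0.2453]
tcp_rot: [-179.9, 0.1, 25.4]
wrist_force: [-0.1, 0.8, 0.5]
opening: 0.0851
grasp_force: 0.0
```

```bash
python3 s.py pics/w11.png
python3 - <<'E'
from w import *
Q,p=wristQ("pics/w12.png");S=Q.reshape(-1,3)
m=(S[:,0]>140)&(S[:,0]<215)&(abs(S[:,1])<50)&(S[:,2]>112)&(S[:,2]<130);print(m.sum(),rect(S[m]/1000))
E
```

```text
tcp gun [-22.2  -0.8] 0.2453 [-1.799e+02  1.000e-01  2.540e+01] open 0.08512466155497314 gunframe force [ 0.8 -0.3] 0.5 q6 149.9
grasp 0.0
145 84 [-29.8 -28.3   4.4]
150 83 [-5.9  0.2  8.1]
155 132 [-5.8  5.4  7.9]
160 103 [-5.8 -4.3  4.3]
165 326 [-4.5 -0.6  3.6]
tcp gun [-22.2  -0.8] 0.2455 [-1.80e+02  1.00e-01  2.54e+01] open 0.0851903207932344 gunframe force [ 0.2 -0.4] -0.1 q6 149.9
1212 (array([174.8,  -2.5]), array([18.2, 70.8]), 0.3, 1212, np.float64(0.1207))
```

View pics/w11.png

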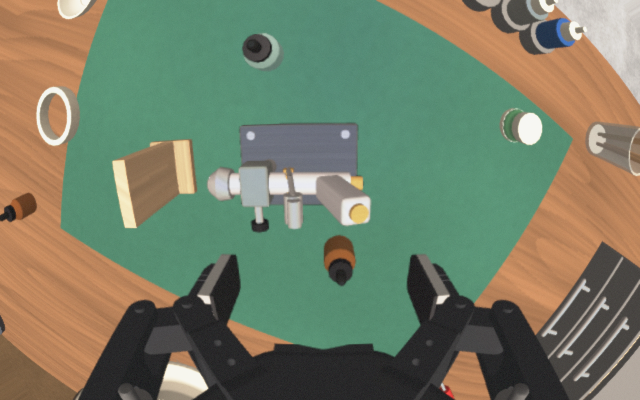

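The final view shows the trigger bar sprung back at (293,210), as before the pull. The panel stands at gun-frame (174.8, -2.5) mm, upright and square, and nothing is touching the gun.

```bash
python3 -c "
from workcell import *
print(job_done())"
```

```text
the job is handed in; nothing more can be done
None
```

The job is handed in at about 22 s with no verdict shown: the panel stands about 2 mm from the aim point and square to the barrel, and the trigger was held at the pressure point for over 1 s, pulled home for about 1 s and let go to spring back. The trigger stages were judged from finger opening and force, not read directly.

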